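Air the gluing dish on its lift stand

ROBOT

A 6-joint arm with a two-finger parallel gripper is mounted at the origin on the work surface. World frame = base frame: x ahead of the robot, y to its left, z up, the work surface at z = 0. Lengths are in m, angles in rad, forces in N, time in s.
With the tool pointing down it reaches from about 0.35 to 0.975 m from the base axis. Payload 4.9 kg.
Tool frame: the origin (TCP) lies midway between the tips of the shut fingers; the grasp point (between the pads) lies ctrl.tcp_to_grasp behind it (ctrl.tcp_to_grasp is the distance from the TCP to the grasp point, in m); z points along the fingers, y is the direction in which the jaws open and shut (so a half turn about z gives the same grasp; the last joint's range is limited). The gripper opens to 85 mm and grips with 20 to 120 N. Pads are 22 mm wide; open, the fingers measure 114 mm over their backs; the gripper's body (76 mm by 85 mm) begins 54 mm behind the grasp point. The pads swing forward as they close: fully open they stand 13 mm farther back than shut.
Start: joints at [1.114, 0.053, 1.613, -0, 1.476, -0.119], TCP at [0.207, 0.59, 0.231] pointing down, gripper open.
Joint ranges: [-3.01, 3.01], [-1.01, 2.22], [0.06, 2.58], [-1.02, 4.17], [0.09, 2.62], [-3.14, 3.14]. Speed limits (rad/s): [2.57, 2.57, 3.14, 3.14, 3.14, 3.14].

INTERFACE

Orientations are given as a rotation vector (axis times angle).
In Python, from station import ctrl, get_image, calibration, finish_job, models gives the robot as it stands.
- The arm moves only by the shell command python3 -m creep 'ROWS' [FORCE]. ROWS is JSON, a list of rows, each a list of 7 numbers: the opening, from 0 (shut) to 1 (fully open), then the shift along the tool's x, y, z in m, then the turn, a rotation vector about the tool's x, y, z in degrees. A call has 1 to 20 rows; each row shifts and turns the commanded pose from where the row before left it, along the tool's axes as they then stand; what a row does not reach is not made up. A row lasts 1/10 s, in which the tool goes at most 50 mm and 8.59 degrees, less where a joint would pass 70% of its speed; a pose out of reach is approached as far as the arm can. A call with a gripper value outside its range is refused whole. The fingers move at their own pace and stop on an object; FORCE is the grip in N (left out, the last holds). Time passes only in rows, so rows that do not move let the fingers close. It gives the time, the measured TCP pose, the force and the opening at its end, in the units of the state.
- ctrl.get_obs(): the state, without advancing time (a new reading comes with each control period).
- get_image(name): name is "scene" or "top"; returns the picture (384x512x3 uint8, red, green, blue); there is no depth.
- calibration(name): a dict with "mtx" (3x3 intrinsics, pixels), "R" (3x3) and "t" (3): a world point X has camera coordinates R X + t. Camera axes: x right, y down, z forward; pixel columns grow to the right and rows downward; lengths in m; the calibration is good to about 2 mm. A picture is of the moment at which its call begins. calibration takes no time and is no camera call.
- finish_job(): hands the job in, once; it reports no verdict.
Trained networks look in the newest picture that a camera, given by its name, has taken for a name from the list of things; names that differ only in an ending like _2 or _b are one class to them, and where a whole thing is asked for, a point or a joint stands for the part that bears it (a point fixed in the world has none). Each returns a list of dicts, best first, with "conf" (0 to 1); they miss things now and then, are a little off and sometimes report something else, mostly with a low value. They report only what shows in the picture. A call takes as long as a camera call. They do not tell look-alikes from the thing itself.
- models.search_frame(camera, name): "extent" ([left, top, right, bottom] in pixels, round what is visible of it).
The state is a dict: "t": time; "q": joint angles; "dq": joint speeds; "effort": joint torques, N m; "tool_pos": TCP position; "tool_rot": TCP orientation; "contact_force": force on the tool from outside, world axes, zero at the start; "wrist_torque": the same for the moment, N m; "opening": finger opening in m.
Only numpy, scipy, OpenCV 4.12 (cv2) and the standard library are available. Lean on these libraries where they do the work, as an engineer would, in place of code of your own. Each camera call takes 0.05 s, during which the arm holds its last target. There are 200 camera calls.

TASK

Press the red lever of the blue stand fully down so that the covered dish rises out of its well. Then raise the orange lid edge-first (one side tips up before the lid leaves the dish) until it is just clear of the dish, keep it there over the dish, no more than about 3 cm up, for three seconds to let the glue fumes out, and set it back gently, centered and flat on the dish. Leave the dish standing raised on its plate and do not disturb the bottle, wheel and screwdriver.

Things in the scene. Friction and masses are not known exactly. Their poses are not given: they have to be found in the camera images.
- stand: Blue block 100 x 100 x 30 mm fixed on the bench, with a round well 68 mm wide through its middle. Origin: centre of its underside, on the bench; its -y side carries the lever. At the start the lid's top is level with the block's top, 3 mm from the well's wall all round, and cannot be gripped; raised, its skirt stands 6 to 16 mm above the block.
- lever (a joint): Lever angle (rad): 0 at the start (paddle high), 0.41 fully down. Hinge line along the stand's x, at stand y -62, z 21 mm. Takes about 8 N down on the paddle; stays where it is left, by friction. It drives the lift plate up 40 mm per rad, 16 mm in all. Pushing down on the raised dish or lid with over 9 N drives it back.
- paddle (a point): Middle of the top face of the lever's red paddle (34 mm along the stand's x, 28 mm along the lever, 6 mm thick), 68 mm from the hinge. It starts about 41 mm above the bench and goes down about 27 mm in the full stroke, to 14 mm above the bench.
- seat (a point): Centre of the upper face of the aluminium lift plate in the well, where the dish stands inside a 3 mm high locating rim. 13.5 mm above the bench at the start, 29.9 mm when raised.
- dish_center (a point): Centre (half-way up) of the white dish: outside diameter 53 mm, 14 mm high, wall 2.5 mm, open above, with three small hubs glued in. z along its axis, upward. Loose, 60 g.
- lid_center (a point): Centre (half-way up) of the lid: 62 mm outside diameter, 10 mm high; clear 2 mm top, orange skirt 8 mm deep, 2 mm thick. Loose, about 35 g. Seated, this point is 4 mm above dish_center on the same axis, the skirt round the dish rim with 2.5 mm play; it is clear of the rim after rising 8 mm. Dish raised, the lid can be gripped across its diameter from above.
- glue_mid (a point): Bystander: white bottle with red cap, 30 mm in diameter, 62 mm high, standing; point half-way up.
- wheel_mid (a point): Bystander: black model wheel with yellow hub lying flat, 44 mm in diameter, 16 mm high; point half-way up.
- driver_grip (a point): Bystander: screwdriver with green handle, 150 mm long, lying; point in its handle.
Things that resemble listed ones, but are neither listed nor needed, are in the scene too. There is more than one size of the part that bears lid_center; the job needs the middle-sized.

How it is judged:
On the way, in this order (a step that is already met when the one before it is completed fails the run):
1. the lever is pressed fully down (joint above 0.36 rad), the lid still on the dish (value of joint lever above 0.36 rad and z of lid_center in the frame of dish_center below 0.007 m), for 0.1 s.
2. one edge of the lid goes up first: tipped more than 0.09 rad (5 degrees) while its centre is less than 8 mm above its seated height (angle between lid_center's own z axis and vertical above 0.09 rad and z of lid_center in the frame of dish_center below 0.012 m), for 0.04 s.
3. the lid is held clear of the dish, its centre 9 mm or more above its seated height, for 2 s (z of lid_center in the frame of dish_center above 0.013 m and contact force between lid and dish below 0.02 N), for 2 s.
4. the lid is set down, not dropped: still held by the fingers when within 4 mm of its seated height (z of lid_center in the frame of dish_center below 0.008 m and contact force between the fingers and lid above 0.3 N), for 0.04 s.
At the end, for the whole second after the job is handed in: The lid sits flat on the dish (within 1.5 mm of its seated height and 0.05 rad) and centered within 3.2 mm; the dish stands upright in the rim of the lift plate, and the lever is still down (above 0.33 rad) (horizontal distance between lid_center and dish_center below 0.0032 m and z of lid_center in the frame of dish_center between 0.002 and 0.0055 m and angle between the z axis of lid_center and the z axis of dish_center, either way round below 0.05 rad and angle between dish_center's own z axis and vertical below 0.06 rad and distance between dish_center and seat below 0.01 m and value of joint lever above 0.33 rad); the robot touches nothing.
It fails at once if the lid is raised more than 45 mm above its seated height (z of lid_center in the frame of dish_center above 0.049 m).
It fails at once if the lid is carried away from over the dish (more than 35 mm aside) (horizontal distance between lid_center and dish_center above 0.035 m).
It fails at once if the dish is tipped more than 0.3 rad (angle between dish_center's own z axis and vertical above 0.3 rad).
It fails at once if a bystander is moved more than 25 mm (distance of any of glue_mid, wheel_mid, driver_grip from where it was at the start of the episode above 0.025 m).
It also fails if it takes over 58 s, if anything falls off the work surface, if the arm or the gripper's body presses on something with over 40 N, if the wrist force passes 120 N, or if a joint passes its speed limit or range.

## Working session

There is one attempt and no reset: what is moved stays moved. The work goes in short steps, Python scripts to look and compute and a shell command to move; the robot and the scene stay as the last step left them, time stands still between calls to the robot, and variables do not carry over. Pictures are saved under pics/ and viewed, about 8 in all and at most 12, crops included, and the job is handed in when it is done.

```bash
ls; mkdir -p pics
python3 - <<'E'
from station import ctrl,get_image,calibration,models
import cv2,numpy as np
for c in("scene","top"):
    im=get_image(c); cv2.imwrite(f"pics/{c}0.png",cv2.resize(im[:,:,::-1],None,fx=1.5,fy=1.5))
    k=calibration(c); print(c,k["mtx"].tolist(),k["R"].round(4).tolist(),k["t"].round(4).tolist())
    for n in("stand","lever","lid_center","dish_center","glue_mid","wheel_mid","driver_grip"):
        print(n,[(np.round(d["extent"]).astype(int).tolist(),round(d["conf"],2)) for d in models.search_frame(c,n)][:5])
print(ctrl.get_obs(),ctrl.tcp_to_grasp)
E
```

```text
pics
scene [[423.6863167096022, 0.0, 253.15477928141073], [0.0, 423.6863167096022, 189.53589051440716], [0.0, 0.0, 1.0]] [[0.4981, 0.867, -0.014], [0.4328, -0.2626, -0.8624], [-0.7513, 0.4235, -0.5061]] [-0.4005, -0.175, 1.2251]
stand [([140, 178, 246, 232], 0.69)]
lever [([139, 209, 187, 219], 0.88), ([140, 181, 245, 231], 0.5)]
lid_center [([229, 164, 272, 186], 0.96), ([196, 195, 231, 209], 0.91), ([166, 245, 192, 265], 0.62)]
dish_center []
glue_mid [([281, 165, 296, 194], 0.87)]
wheel_mid [([241, 240, 266, 258], 0.85), ([161, 171, 196, 189], 0.3)]
driver_grip [([163, 170, 199, 186], 0.77)]
top [[458.32488406046156, 0.0, 260.3958142485472], [0.0, 458.32488406046156, 188.68293813233183], [0.0, 0.0, 1.0]] [[-0.0158, -0.9998, -0.0134], [-0.9831, 0.018, -0.1819], [0.1821, 0.0103, -0.9832]] [0.1364, 0.5732, 0.9094]
stand [([268, 181, 361, 230], 0.92)]
lever [([320, 193, 363, 216], 0.57)]
lid_center [([329, 154, 351, 175], 0.85), ([280, 191, 306, 222], 0.62), ([213, 227, 249, 267], 0.58)]
dish_center []
glue_mid [([203, 198, 222, 211], 0.66)]
wheel_mid [([280, 129, 301, 151], 0.62)]
driver_grip [([248, 267, 319, 286], 0.67)]
{'t': 0.8, 'q': array([ 1.11402883e+00,  5.26839610e-02,  1.61286302e+00,  2.01586660e-05,
        1.47601112e+00, -1.18998586e-01]), 'dq': array([ 0.00020014,  0.00037922, -0.0009176 , -0.0021958 , -0.00077762,
        0.00094002]), 'effort': array([-2.37392878e-04, -3.93659949e+01, -3.70430803e+01, -1.51901027e-04,
        5.87411632e-04,  1.14843132e-05]), 'tool_pos': array([0.20710544, 0.58968281, 0.23133565]), 'tool_rot': array([-5.28049003e-01, -3.09688705e+00, -6.09953650e-05]), 'contact_force': array([-0.36952133,  0.14463306,  0.71430994]), 'wrist_torque': array([ 0.03015628,  0.02029646, -0.05239587]), 'opening': 0.08532635591637863} 0.0187
```

View pics/scene0.png

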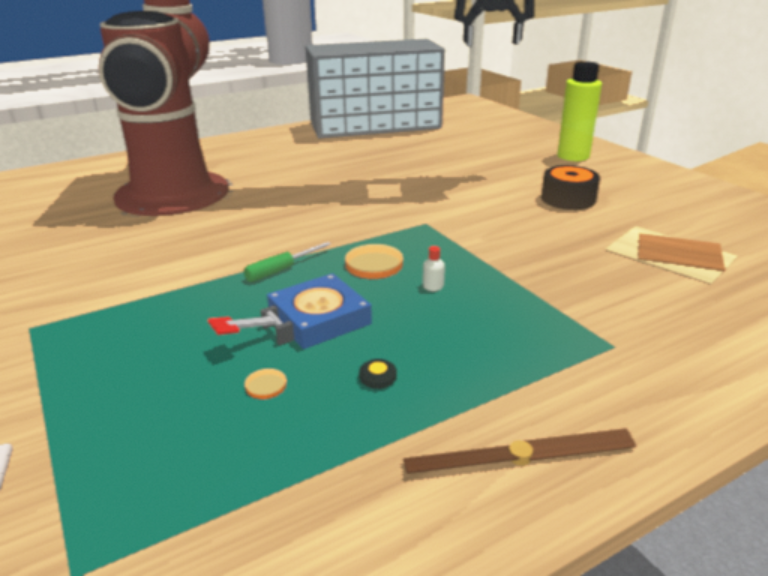

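View pics/top0.png

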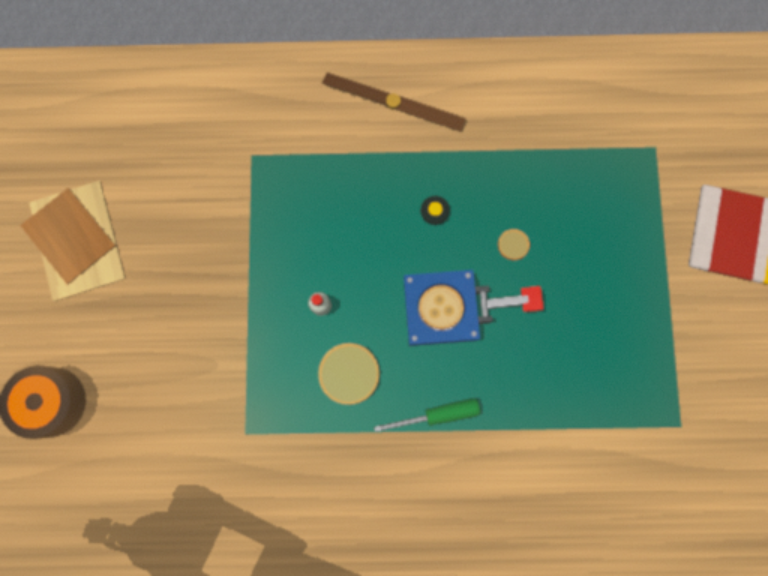

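Lid candidates in the top view (image ×1.5 pixels) are the large loose lid at (349,373), the small loose one at (514,243), and the one in the blue stand at (440,307). The middle-sized one is the lid in the stand, over the dish with its three hubs. The red paddle is at (532,299), with the wheel at (435,210), the bottle at (319,302) and the screwdriver at (450,412).

```bash
cat > h.py <<'E'
from station import ctrl,get_image,calibration,models
import cv2,numpy as np
def ray(c,uv,z):
    k=calibration(c);R,t=k["R"],k["t"];C=-R.T@t
    d=R.T@np.linalg.inv(k["mtx"])@[uv[0],uv[1],1.]
    return C+d*(z-C[2])/d[2]
def proj(c,X):
    k=calibration(c);p=(k["R"]@np.atleast_2d(X).T).T+k["t"];p=p@k["mtx"].T
    return p[:,:2]/p[:,2:]
def crop(im,box,name,f):
    a,b,c,d=box;cv2.imwrite(name,cv2.resize(im[b:d,a:c,::-1],None,fx=f,fy=f,interpolation=cv2.INTER_CUBIC))
def blob(m,seed):
    n,l,s,c=cv2.connectedComponentsWithStats(m.astype(np.uint8))
    i=1+np.argmin(np.hypot(*(c[1:]-seed).T)+1000*(s[1:,4]<15));return l==i,c[i],s[i]
E
python3 - <<'E'
from h import *
for c,ps,ss,zs in(("top",(355,199),(294,205),.03),("scene",(149,217),(212,205),.03)):
    im=get_image(c);h=cv2.cvtColor(im,cv2.COLOR_RGB2HSV).astype(int)
    H,S,V=h[...,0],h[...,1],h[...,2]
    red=((H<5)|(H>174))&(S>150)&(V>100)
    m,cen,s=blob(red,ps);print(c,"red",cen.round(1),s,ray(c,cen,.04).round(4))
    blue=(H>103)&(H<125)&(S>110)&(V>60)
    m,cb,s=blob(blue,ss);ct=max(cv2.findContours(m.astype(np.uint8),0,1)[0],key=cv2.contourArea)
    print("blue",s,cv2.minAreaRect(ct))
    ins=np.zeros(m.shape,np.uint8);cv2.drawContours(ins,[ct],-1,1,-1)
    hole=cv2.morphologyEx((ins>0).astype(np.uint8)&~m.astype(np.uint8)&1,cv2.MORPH_OPEN,np.ones((3,3),np.uint8))
    m2,ch,s2=blob(hole,ss);hc=max(cv2.findContours(m2.astype(np.uint8),0,1)[0],key=cv2.contourArea)
    print("hole",ch.round(2),s2,cv2.fitEllipse(hc),ray(c,ch,.03).round(4))
    crop(im,(255,170,375,240) if c=="top" else(130,165,260,240),f"pics/{c}_c.png",6)
    hsv=h
E
```

```text
top red [355.1 198.7] [348 191  14  16 174] [ 0.5527 -0.0733  0.04  ]
blue [ 270  181   50   49 1277] ((294.1979675292969, 204.72415161132812), (46.0528678894043, 46.69083023071289), 85.42607879638672)
hole [293.67 204.59] [278 189  32  32 799] ((293.67315673828125, 204.5960235595703), (30.905014038085938, 31.144418716430664), 145.83485412597656) [0.5439 0.0563 0.03  ]
scene red [147.9 216.8] [139 212  20  11 139] [ 0.553  -0.0725  0.04  ]
blue [ 179  183   68   49 1448] ((213.50685119628906, 205.1849365234375), (41.666648864746094, 62.382930755615234), 69.44395446777344)
hole [211.79 200.04] [195 191  35  19 540] ((211.77696228027344, 200.02267456054688), (18.43988037109375, 34.64979553222656), 85.48536682128906) [0.5455 0.0563 0.03  ]
```

View pics/top_c.png

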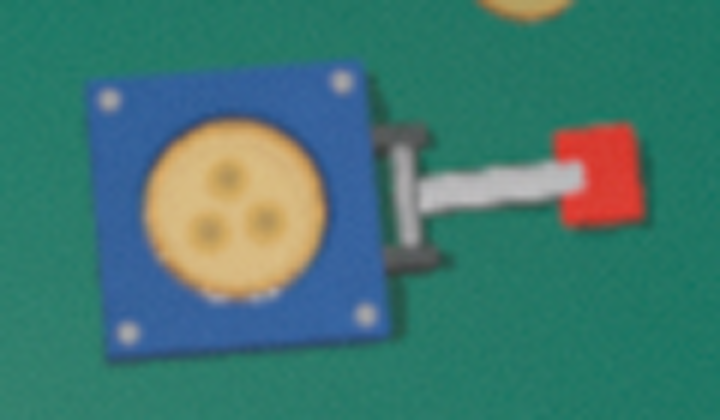

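Run:
```python
from h import *
from scipy.spatial.transform import Rotation as R
o=ctrl.get_obs();T=R.from_rotvec(o["tool_rot"]);print(T.as_matrix().round(4))
# goals: tool down, jaw axis y
yaw=np.arctan2(.0085,.1293);print("yaw",np.degrees(yaw))
for n,X in(("paddle",(.553,-.073,.1)),("lid",(.5445,.0563,.1))):
    print(n,"shift in tool axes",T.inv().apply(np.array(X)-o["tool_pos"]).round(4))
for ya in (yaw,yaw+np.pi/2,yaw-np.pi/2,yaw+np.pi):
    x=np.array([np.cos(ya),np.sin(ya),0]);z=np.array([0,0,-1.]);G=R.from_matrix(np.c_[x,np.cross(z,x),z])
    print("x at",np.degrees(ya),"turn",(T.inv()*G).as_rotvec(degrees=True).round(2))
```

```text
[[-0.9435  0.3314  0.    ]
 [ 0.3314  0.9435  0.    ]
 [-0.      0.     -1.    ]]
yaw 3.7611321372824795
paddle shift in tool axes [-0.5459 -0.5106  0.1313]
lid shift in tool axes [-0.4951 -0.3914  0.1313]
x at 3.7611321372824795 turn [  0.    -0.   156.89]
x at 93.76113213728247 turn [ 0.    0.   66.89]
x at -86.23886786271753 turn [  -0.      0.   -113.11]
x at 183.7611321372825 turn [  0.     0.   -23.11]
```

The crop confirms the choice: the lid sits in the well with the three hubs visible through its clear top at crop (235,207), and the red paddle is at (600,175). The measured distance from well to paddle is 130 mm, which matches 62+68. I'm moving above the paddle with the fingers shut and then turning so that the jaws open along the stand's x.

```bash
python3 -m creep '[[0,-0.0303,-0.0284,0.004,0,0,0],[0,-0.0303,-0.0284,0.004,0,0,0],[0,-0.0303,-0.0284,0.004,0,0,0],[0,-0.0303,-0.0284,0.004,0,0,0],[0,-0.0303,-0.0284,0.004,0,0,0],[0,-0.0303,-0.0284,0.004,0,0,0],[0,-0.0303,-0.0284,0.004,0,0,0],[0,-0.0303,-0.0284,0.004,0,0,0],[0,-0.0303,-0.0284,0.004,0,0,0],[0,-0.0303,-0.0284,0.004,0,0,0],[0,-0.0303,-0.0284,0.004,0,0,0],[0,-0.0303,-0.0284,0.004,0,0,0],[0,-0.0303,-0.0284,0.004,0,0,0],[0,-0.0303,-0.0284,0.004,0,0,0],[0,-0.0303,-0.0284,0.004,0,0,0],[0,-0.0303,-0.0284,0.004,0,0,0],[0,-0.0303,-0.0284,0.004,0,0,0],[0,-0.0303,-0.0284,0.004,0,0,0]]' 40
python3 -m creep '[[0,0,0,0.005,0,0,8.36],[0,0,0,0.005,0,0,8.36],[0,0,0,0.005,0,0,8.36],[0,0,0,0.005,0,0,8.36],[0,0,0,0.005,0,0,8.36],[0,0,0,0.005,0,0,8.36],[0,0,0,0.005,0,0,8.36],[0,0,0,0.005,0,0,8.36],[0,0,0,0,0,0,0],[0,0,0,0,0,0,0]]'
cat >> h.py <<'E'
from scipy.spatial.transform import Rotation as Ro
def to(X,yaw=93.8):
    o=ctrl.get_obs();T=Ro.from_rotvec(o["tool_rot"]);a=np.radians(yaw)
    x=np.array([np.cos(a),np.sin(a),0]);z=np.array([0,0,-1.]);G=Ro.from_matrix(np.c_[x,np.cross(z,x),z])
    print("t",o["t"],"pos",o["tool_pos"].round(4),"shift",T.inv().apply(np.array(X)-o["tool_pos"]).round(4),"turn",(T.inv()*G).as_rotvec(degrees=True).round(2),"F",o["contact_force"].round(1),"open",round(o["opening"],4))
E
python3 -c "
from h import *
to((.553,-.073,.05))"
```

```text
t: 2.7
tool_pos: [0.553, -0.0752, 0.1594]
tool_rot: [0.529, 3.096, 0.0]
contact_force: [0.3, 0.3, -0.2]
opening: 0.0
t: 3.7
tool_pos: [0.5523, -0.0734, 0.1194]
tool_rot: [-2.144, -2.296, 0.0]
contact_force: [0.6, -0.7, 0.1]
opening: -0.0005
t 3.7 pos [ 0.5523 -0.0734  0.1194] shift [0.0004 0.0007 0.0694] turn [-0.   -0.    0.14] F [ 0.6 -0.7  0.1] open -0.0005
```

```bash
python3 -m creep '[[0,0,0.0007,0.02,0,0,0],[0,0,0,0.02,0,0,0],[0,0,0,0.02,0,0,0],[0,0,0,0.012,0,0,0],[0,0,0,0.004,0,0,0],[0,0,0,0.004,0,0,0],[0,0,0,0.004,0,0,0],[0,0,0,0.004,0,0,0],[0,0,0,0.004,0,0,0],[0,0,0,0.004,0,0,0],[0,0,0,0.003,0,0,0],[0,0,0,0.002,0,0,0],[0,0,0,0.002,0,0,0],[0,0,0,0,0,0,0]]'
python3 -m creep '[[0,0,0,0.001,0,0,0],[0,0,0,0.001,0,0,0],[0,0,0,0,0,0,0]]'
```

```text
t: 5.1
tool_pos: [0.5545, -0.075, 0.0189]
tool_rot: [2.143, 2.292, -0.001]
contact_force: [-3.8, -3.5, 6.8]
opening: 0.0001
t: 5.4
tool_pos: [0.5545, -0.0749, 0.0171]
tool_rot: [2.143, 2.292, -0.001]
contact_force: [-2.5, -3.7, 7.2]
opening: 0.0003
```

```bash
python3 -m creep '[[0,0,0,0.001,0,0,0],[0,0,0,0.001,0,0,0],[0,0,0,0.001,0,0,0],[0,0,0,0,0,0,0]]'
python3 -m creep '[[0,0,0,0.001,0,0,0],[0,0,0,0.001,0,0,0],[0,0,0,0,0,0,0],[0,0,0,0,0,0,0]]'
```

```text
t: 5.8
tool_pos: [0.5545, -0.0746, 0.014]
tool_rot: [2.143, 2.292, -0.0]
contact_force: [-3.3, -1.7, 5.6]
opening: 0.0002
t: 6.2
tool_pos: [0.5547, -0.0747, 0.0136]
tool_rot: [2.144, 2.293, -0.001]
contact_force: [-8.3, -1.1, 16.6]
opening: 0.0001
```

Force rose to 16.6 N at z 13.6 mm, so the lever is on its stop. I'm backing off and looking.

```bash
python3 -m creep '[[0,0,0,-0.005,0,0,0],[0,0,0,-0.02,0,0,0],[0,0,0,-0.03,0,0,0],[0.5,0,0,-0.03,0,0,0],[1,-0.02,0,-0.02,0,0,0],[1,-0.03,0,0,0,0,0],[1,0,0,0,0,0,0]]'
python3 - <<'E'
from h import *
for c,b in(("top",(255,160,375,240)),("scene",(130,165,260,240))):
    im=get_image(c);crop(im,b,f"pics/{c}_1.png",6)
    h=cv2.cvtColor(im,cv2.COLOR_RGB2HSV).astype(int);np.save(f"{c}1.npy",im)
    H,S,V=h[...,0],h[...,1],h[...,2]
    m=(H>5)&(H<30)&(S>60)&(V>90)
    m,cen,s=blob(m,(293,204) if c=="top" else (212,197))
    hc=max(cv2.findContours(m.astype(np.uint8),0,1)[0],key=cv2.contourArea);e=cv2.fitEllipse(hc)
    print(c,cen.round(1),s,e,ray(c,e[0],.044).round(4),models.search_frame(c,"lid_center"))
to((.5445,.0563,.1))
E
```

```text
t: 6.9
tool_pos: [0.5578, -0.126, 0.1169]
tool_rot: [2.146, 2.288, 0.002]
contact_force: [-0.1, -0.2, -0.6]
opening: 0.0578
top [294.3 203.3] [280 189  30  30 700] ((294.2723083496094, 203.33070373535156), (28.650753021240234, 29.31898307800293), 111.33424377441406) [0.5445 0.0558 0.044 ] [{'extent': [330.9, 156.1, 352.8, 174.1], 'conf': 0.78}, {'extent': [213.8, 227.9, 251.2, 265.6], 'conf': 0.66}, {'extent': [279.4, 190.8, 307.1, 219.9], 'conf': 0.58}]
scene [211.4 194.8] [196 185  32  21 556] ((211.38241577148438, 194.79603576660156), (20.27059555053711, 32.53167724609375), 85.67575073242188) [0.5487 0.0549 0.044 ] [{'extent': [196.5, 184.7, 229.1, 202.3], 'conf': 0.9}, {'extent': [227.8, 164.0, 269.8, 189.6], 'conf': 0.72}, {'extent': [165.5, 242.8, 191.5, 265.6], 'conf': 0.66}]
t 7.1 pos [ 0.556  -0.1226  0.114 ] shift [0.1793 0.0004 0.0141] turn [-0.03 -0.04 -0.  ] F [0.2 0.4 0.3] open 0.0851
```

View pics/scene_1.png

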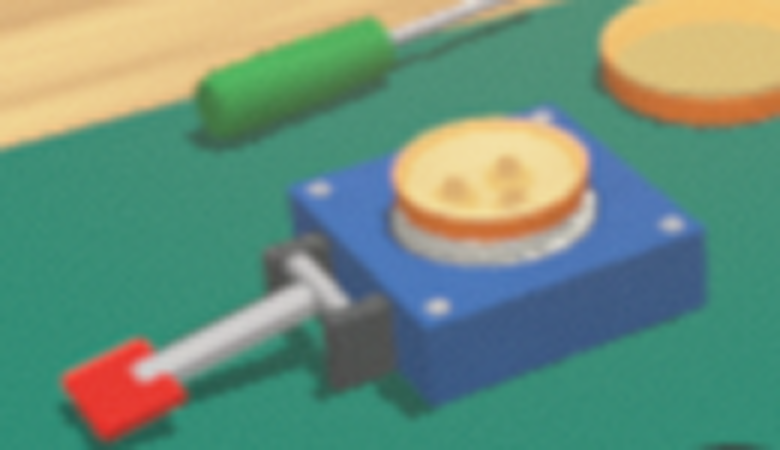

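View pics/top_1.png

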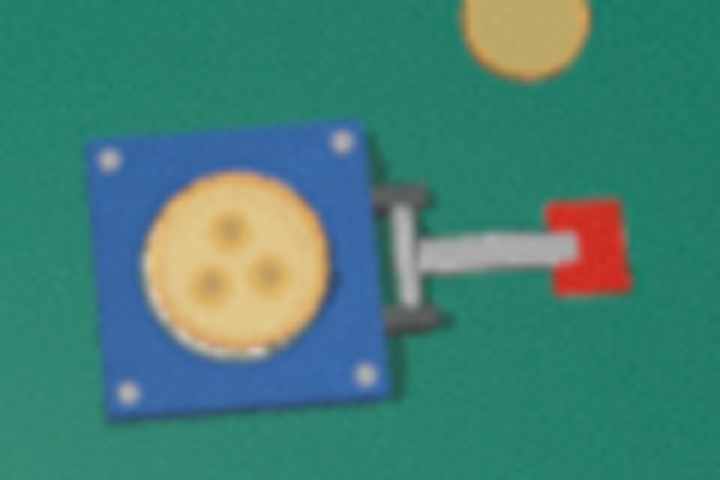

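The pictures show the dish raised: its white wall stands above the block at scene crop (490,235), the lid is seated flat (centre at top crop (236,262)), and the paddle is down. Next I move over the lid.

```bash
python3 -m creep '[[1,0.03,0,0,0,0,0],[1,0.03,0,0,0,0,0],[1,0.03,0,0,0,0,0],[1,0.03,0,0,0,0,0],[1,0.03,0,0,0,0,0],[1,0.0285,0,0.01,0,0,0],[1,0,0,0.01,0,0,0],[1,0,0,0.01,0,0,0],[1,0,0,0,0,0,0],[1,0,0,0,0,0,0],[1,0,0,0,0,0,0]]' 20
python3 -c "
from h import *
to((.5445,.056,.029))"
```

```text
t: 8.2
tool_pos: [0.545, 0.0541, 0.0847]
tool_rot: [2.148, 2.292, 0.001]
contact_force: [-0.3, 0.9, 0.5]
opening: 0.0854
t 8.2 pos [0.545  0.0541 0.0847] shift [ 0.002  -0.0004  0.0557] turn [ 0.04  0.01 -0.1 ] F [-0.3  0.9  0.5] open 0.0854
```

```bash
python3 -m creep '[[1,0.002,-0.0004,0.01,0,0,0],[1,0,0,0.01,0,0,0],[1,0,0,0.01,0,0,0],[1,0,0,0.01,0,0,0],[1,0,0,0.01,0,0,0],[1,0,0,0.005,0,0,0],[1,0,0,0,0,0,0],[0.8,0,0,0,0,0,0],[0.8,0,0,0,0,0,0],[0.8,0,0,0,0,0,0],[0.8,0,0,0,0,0,0]]' 20
python3 - <<'E'
from h import *
to((.5445,.056,.029))
crop(get_image("scene"),(150,140,280,230),"pics/s2.png",6)
E
```

```text
t: 9.3
tool_pos: [0.5444, 0.0568, 0.0298]
tool_rot: [2.147, 2.293, 0.001]
contact_force: [0.4, -0.0, 0.4]
opening: 0.0685
t 9.3 pos [0.5444 0.0568 0.0298] shift [-0.0008  0.0001  0.0008] turn [ 0.05  0.   -0.03] F [ 0.4 -0.   0.4] open 0.0685
```

View pics/s2.png

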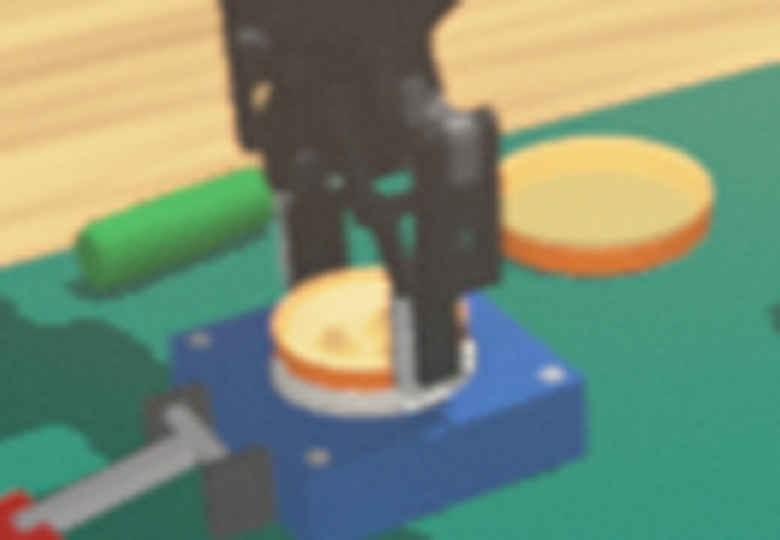

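The front finger's tip, at crop (435,385), is level with the bottom of the skirt and clear of the block. Closing the gripper.

```bash
python3 -m creep '[[0.7,0,0,0,0,0,0],[0.7,0,0,0,0,0,0],[0.6,0,0,0,0,0,0],[0.6,0,0,0,0,0,0],[0.6,0,0,0,0,0,0],[0.6,0,0,0,0,0,0]]' 20
```

```text
t: 9.95
tool_pos: [0.5443, 0.0568, 0.0298]
tool_rot: [2.147, 2.293, 0.0]
contact_force: [-2.5, -0.8, 5.0]
opening: 0.0603
```

```bash
python3 -m creep '[[0.6,0,0,-0.0008,0,0,0],[0.6,0.0003,0,-0.0009,0,1.7,0],[0.6,0.0003,0,-0.0009,0,1.7,0],[0.6,0.0003,0,-0.0009,0,1.7,0],[0.6,0.0003,0,-0.0009,0,1.7,0],[0.6,0.0003,0,-0.0009,0,1.7,0],[0.6,0.0003,0,-0.0009,0,1.7,0],[0.6,0,0,0,0,0,0],[0.6,0,0,0,0,0,0],[0.6,0,0,0,0,0,0]]' 30
python3 - <<'E'
from h import *
to((.5445,.056,.029))
crop(get_image("scene"),(150,140,280,230),"pics/s3.png",6)
E
```

```text
t: 10.95
tool_pos: [0.5437, 0.0584, 0.0353]
tool_rot: [-2.055, -2.194, -0.183]
contact_force: [-0.1, -0.6, 0.7]
opening: 0.0597
t 10.95 pos [0.5437 0.0584 0.0353] shift [-0.0035  0.0006  0.0058] turn [ -0.02 -10.18  -0.03] F [-0.1 -0.6  0.7] open 0.0597
```

View pics/s3.png

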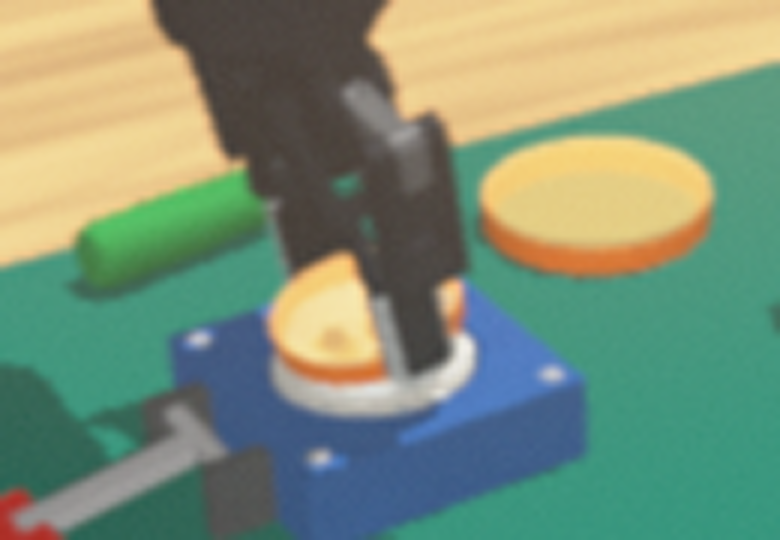

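The lid is tipped about 10° with the far edge up (crop (365,290)), and its near side still at the dish rim. Next I raise it clear while levelling.

```bash
python3 -m creep '[[0.6,0.0003,0,-0.002,0,0,0],[0.6,0.0003,0,-0.002,0,0,0],[0.6,0,0,-0.0012,0,-1.7,0],[0.6,-0.0002,0,-0.0012,0,-1.7,0],[0.6,-0.0003,0,-0.0012,0,-1.7,0],[0.6,-0.0003,0,-0.0012,0,-1.7,0],[0.6,-0.0003,0,-0.0012,0,-1.7,0],[0.6,-0.0003,0,-0.0012,0,-1.7,0],[0.6,0,0,0,0,0,0],[0.6,0,0,0,0,0,0]]' 30
python3 - <<'E'
from h import *
to((.5443,.0568,.046))
im=get_image("scene");crop(im,(150,140,280,230),"pics/s4.png",6)
E
```

```text
t: 12.0
tool_pos: [0.5442, 0.0562, 0.0469]
tool_rot: [-2.147, -2.294, -0.001]
contact_force: [-0.1, -0.3, -1.2]
opening: 0.0599
t 12.0 pos [0.5442 0.0562 0.0469] shift [0.0006 0.0002 0.0009] turn [ 0.02 -0.03 -0.01] F [-0.1 -0.3 -1.2] open 0.0599
```

View pics/s4.png

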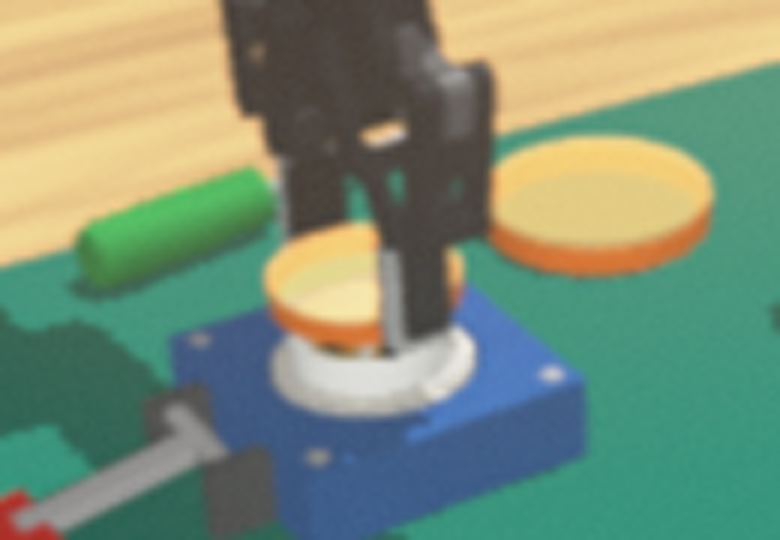

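The lid is clear and level over the dish. I'll hold it and check its pose with a projected overlay.

```bash
python3 -m creep '[[0.6,0,0,0,0,0,0],[0.6,0,0,0,0,0,0],[0.6,0,0,0,0,0,0],[0.6,0,0,0,0,0,0],[0.6,0,0,0,0,0,0],[0.6,0,0,0,0,0,0],[0.6,0,0,0,0,0,0],[0.6,0,0,0,0,0,0],[0.6,0,0,0,0,0,0],[0.6,0,0,0,0,0,0],[0.6,0,0,0,0,0,0],[0.6,0,0,0,0,0,0],[0.6,0,0,0,0,0,0],[0.6,0,0,0,0,0,0],[0.6,0,0,0,0,0,0],[0.6,0,0,0,0,0,0],[0.6,0,0,0,0,0,0],[0.6,0,0,0,0,0,0],[0.6,0,0,0,0,0,0],[0.6,0,0,0,0,0,0]]'
python3 - <<'E'
from h import *
a=np.linspace(0,2*np.pi,73)
def circ(x,y,z,r):return np.c_[x+r*np.cos(a),y+r*np.sin(a),z+0*a]
def ov(im,box,f,cs,c):
    x0,y0,x1,y1=box;o=cv2.resize(im[y0:y1,x0:x1,::-1],None,fx=f,fy=f,interpolation=cv2.INTER_CUBIC)
    for X,col in cs:
        p=((proj(c,X)-[x0,y0]+.5)*f).round().astype(np.int32);cv2.polylines(o,[p],False,col,1)
    return o
x,y=.5445,.056
im=get_image("scene");A=ov(im,(185,165,245,220),7,[(circ(x,y,.0439,.0265),(255,0,0)),(circ(.5443,.0562,.063,.031),(0,0,255)),(circ(.5443,.0562,.053,.031),(0,160,0))],"scene")
im0=np.load("scene1.npy");B=ov(im0,(185,165,245,220),7,[(circ(x,y,.0459,.031),(0,0,255)),(circ(x,y,.0359,.031),(0,160,0))],"scene")
o=np.hstack([B,A]);print(o.shape);cv2.imwrite("pics/ov.png",cv2.resize(o,(800,int(o.shape[0]*800/o.shape[1]))))
E
```

```text
t: 14.05
tool_pos: [0.5441, 0.056, 0.0467]
tool_rot: [-2.147, -2.293, -0.0]
contact_force: [-1.1, -0.5, -0.3]
opening: 0.0594
(385, 840, 3)
```

View pics/ov.png

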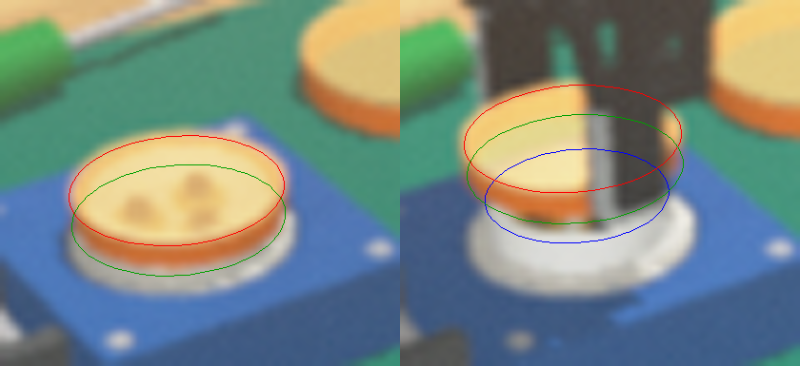

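The lid is level and within about 1 mm of the predicted pose (right panel, red circle against the lid's rim at (461..683)). The left panel shows the same small calibration offset. I'm shifting it back by 0.7 mm, finishing the hold, and lowering it.

```bash
python3 -m creep '[[0.6,0.0007,0.0002,0,0,0,0],[0.6,0,0,0,0,0,0],[0.6,0,0,0,0,0,0],[0.6,0,0,0,0,0,0],[0.6,0,0,0,0,0,0],[0.6,0,0,0,0,0,0],[0.6,0,0,0.002,0,0,0],[0.6,0,0,0.002,0,0,0],[0.6,0,0,0.002,0,0,0],[0.6,0,0,0.002,0,0,0],[0.6,0,0,0.002,0,0,0],[0.6,0,0,0.001,0,0,0],[0.6,0,0,0.001,0,0,0],[0.6,0,0,0.001,0,0,0],[0.6,0,0,0.001,0,0,0],[0.6,0,0,0.001,0,0,0],[0.6,0,0,0,0,0,0],[0.6,0,0,0,0,0,0]]'
```

```text
t: 15.9
tool_pos: [0.5442, 0.0567, 0.0317]
tool_rot: [2.147, 2.293, 0.0]
contact_force: [0.5, 0.2, -1.6]
opening: 0.0599
```

```bash
python3 -m creep '[[0.6,0,0,0.0005,0,0,0],[0.6,0,0,0.0005,0,0,0],[0.6,0,0,0,0,0,0],[0.6,0,0,0,0,0,0]]'
python3 -m creep '[[0.6,0,0,0.0005,0,0,0],[0.6,0,0,0,0,0,0],[0.6,0,0,0,0,0,0]]'
```

```text
t: 16.3
tool_pos: [0.5442, 0.0567, 0.0307]
tool_rot: [-2.147, -2.293, 0.0]
contact_force: [-0.9, 0.2, -0.1]
opening: 0.0597
t: 16.6
tool_pos: [0.5442, 0.0567, 0.0302]
tool_rot: [-2.147, -2.293, 0.0]
contact_force: [0.4, -0.2, -0.1]
opening: 0.0598
```

```bash
python3 -m creep '[[0.6,0,0,0.0004,0,0,0],[0.6,0,0,0,0,0,0],[0.6,0,0,0,0,0,0]]'
python3 -m creep '[[0.6,0,0,0.0004,0,0,0],[0.6,0,0,0,0,0,0],[0.6,0,0,0,0,0,0]]'
```

```text
t: 16.9
tool_pos: [0.5443, 0.0567, 0.03]
tool_rot: [2.147, 2.293, 0.0]
contact_force: [-1.5, 0.1, 0.4]
opening: 0.0598
t: 17.2
tool_pos: [0.5443, 0.0567, 0.0299]
tool_rot: [2.147, 2.293, -0.0]
contact_force: [-1.9, 0.5, 5.2]
opening: 0.0596
```

Contact at the seated height with 5 N, under the 9 N limit. Releasing and retreating.

```bash
python3 -m creep '[[0.6,0,0,-0.0004,0,0,0],[0.75,0,0,0,0,0,0],[0.85,0,0,0,0,0,0],[1,0,0,0,0,0,0],[1,0,0,0,0,0,0],[1,0,0,0,0,0,0],[1,0,0,0,0,0,0],[1,0,0,-0.01,0,0,0],[1,0,0,-0.02,0,0,0],[1,0,0,-0.03,0,0,0],[1,0,0,-0.03,0,0,0],[1,-0.03,0,-0.02,0,0,0],[1,-0.04,0,0,0,0,0],[1,-0.04,0,0,0,0,0],[1,-0.04,0,0,0,0,0],[1,-0.03,0,0,0,0,0],[1,0,0,0,0,0,0],[1,0,0,0,0,0,0]]'
python3 - <<'E'
from h import *
B=[]
for c,b in(("scene",(185,165,245,220)),("top",(265,175,325,230))):
    im=get_image(c);h=cv2.cvtColor(im,cv2.COLOR_RGB2HSV).astype(int)
    H,S,V=h[...,0],h[...,1],h[...,2];m=(H>5)&(H<30)&(S>60)&(V>90)
    m,cen,s=blob(m,(293,204) if c=="top" else (212,197))
    e=cv2.fitEllipse(max(cv2.findContours(m.astype(np.uint8),0,1)[0],key=cv2.contourArea));print(c,cen.round(1),s,e,ray(c,e[0],.044).round(4))
    x0,y0,x1,y1=b
    B.append(np.vstack([cv2.resize(i[y0:y1,x0:x1,::-1],None,fx=5,fy=5,interpolation=2) for i in(np.load(f"{c}1.npy"),im)]))
cv2.imwrite("pics/fin.png",np.hstack(B))
E
```

```text
t: 19.0
tool_pos: [0.5561, -0.1233, 0.1404]
tool_rot: [2.149, 2.292, 0.001]
contact_force: [0.1, -0.1, 0.6]
opening: 0.0852
scene [211.1 194.7] [196 185  32  21 553] ((211.1219024658203, 194.7369842529297), (20.18825912475586, 32.529441833496094), 85.65789031982422) [0.5482 0.0545 0.044 ]
top [294.4 203.5] [280 189  30  30 702] ((294.36297607421875, 203.5209503173828), (28.767316818237305, 29.277490615844727), 118.83087921142578) [0.5441 0.0557 0.044 ]
```

View pics/fin.png

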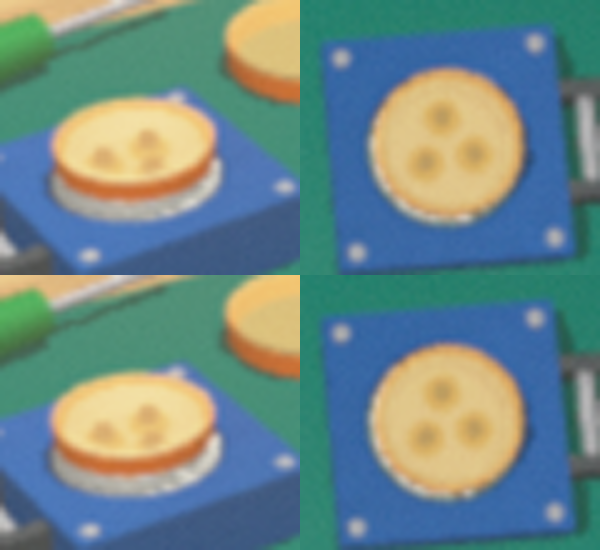

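The final view (bottom row) matches the view before the lift (top row) to within about 0.5 mm. The lid is flat and seated, the dish is still raised, and the arm is clear.

```bash
python3 -c "
from station import finish_job;print(finish_job())"
```

```text
the job is handed in; nothing more can be done
None
```

The lever is down, the lid was lifted, held and set back, and the job was handed in. `finish_job` gives no verdict, so the points below are my own readings.

- **Lever:** I pressed the paddle down to 13.6 mm above the bench, where the force rose to about 17 N at the stop. The pictures show the dish raised.
- **Lift and hold:** I gripped the lid across its diameter and tipped it about 10° with its centre about 5.5 mm up. I then levelled it about 17 mm up over the dish and held it there for about 3 s.
- **Set-down:** I lowered the lid in the grip until it seated with about 5 N (limit 9 N), then let go.

**Last checks:** After release, the lid's position in both cameras matched its position before the lift to within about 0.6 mm. It looks flat, the dish still stands raised, and the arm is clear. I did not re-measure the bottle, wheel and screwdriver at the end, but the arm stayed well away from them and felt no unexpected contact.

**Disagreement:** The scene camera puts the lid about 4 mm farther out in x than the top camera. That offset was already there before the lift, and I put it down to the skirt showing in that view plus calibration error.

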